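# Set the drill jig's indexing end stop and butt the bar against it

### The arm

A 6-joint arm with a two-finger parallel gripper is mounted at the origin on a cart in front of the work surface, level with it; the furniture and walls round the work are solid. World frame = base frame: x ahead of the robot, y to its left, z up, the work surface at z = 0. Lengths are in mm, angles in rad, forces in N, time in s.
With the tool pointing down it reaches from about 300 to 775 mm from the base axis. Payload 14.6 kg.
Tool frame: the origin (TCP) lies midway between the tips of the shut fingers; the grasp point (between the pads) lies 19 mm behind it (manip.tcp_to_grasp is the distance from the TCP to the grasp point, in mm); z points along the fingers, x is the direction in which the jaws open and shut, and the axes are right-handed (so a half turn about z gives the same grasp; the last joint's range is limited). The gripper opens to 94 mm and grips with 3 to 60 N. Pads are 16 mm wide; open, the fingers measure 119 mm over their backs; the gripper's body (75 mm by 177 mm) begins 78 mm behind the grasp point.
Start: joints at [-1.296, 0.3, 1.521, -0, 1.321, -0.067], TCP at [184.344, -518.176, 205.446] pointing down, gripper open.
Joint ranges: [-3.03, 3.03], [-0.79, 2.21], [0.23, 2.52], [-1.04, 4.18], [0, 3.07], [-2.55, 2.55]. Speed limits (rad/s): [2.22, 2.22, 2.57, 3.14, 3.14, 3.14].

### API

Orientations are given as [roll, pitch, yaw] about the fixed x, y, z axes, in that order (R = Rz(yaw) Ry(pitch) Rx(roll)).
In Python, from cell import manip gives the robot as it stands.
- The arm moves only by the tool arm_command, never from a script. Its argument "steps" is a list of rows, each a list of 3 entries, a list of its own where there are three numbers: the opening, from 0 (shut) to 1 (fully open), then the shift along the tool's x, y, z in cm, then the turn about the tool's z in rad. A call has 1 to 5 rows; each row shifts and turns the commanded pose from where the row before left it, along the tool's axes as they then stand; what a row does not reach is not made up. A row lasts 1/12 s, in which the tool goes at most 41.7 mm and 7.16 degrees, less where a joint would pass 70% of its speed; a pose out of reach is approached as far as the arm can. A call with a gripper value outside its range is refused whole. The fingers move at their own pace and stop on an object; "force" is the grip in N (left out, the last holds). Time passes only in rows, so rows that do not move let the fingers close. It gives the time, the measured TCP pose, the force and the opening at its end, in the units of the state.
- manip.read_state(): the state, without advancing time (a new reading comes with each control period).
- manip.camera(name): name is "scene" or "top" or "wrist"; returns (picture, depth): 420x560x3 uint8, red, green, blue; 420x560 float32, mm along the optical axis (not along the pixel's ray), 0 where there is no reading.
- manip.calibration(name): a dict with "fx", "fy", "cx", "cy" (pixels), "R" (3x3) and "t" (3): a world point X has camera coordinates R X + t; the wrist camera has in their place "tool_from_camera" (4x4, takes a point from camera to tool coordinates, whose origin is the TCP and whose axes are the tool frame's). Camera axes: x right, y down, z forward; pixel columns grow to the right and rows downward; lengths in mm; the calibration is good to about 2 mm. The wrist camera is an equidistant fisheye: a pixel r from the principal point sees the ray r / f radians off the axis. A picture is of the moment at which its call begins: read the wrist's pose just before it. calibration takes no time and is no camera call.
- manip.sign_off(): hands the job in, once; it reports no verdict.
The state is a dict: "clock": time; "joints": joint angles; "qd": joint speeds; "effort": joint torques, N m; "eef_pos": TCP position; "eef_rot": TCP orientation; "wrist_force": force on the tool from outside, world axes, zero at the start; "moment": the same for the moment, N m; "finger_gap": finger opening in mm.
Only numpy, scipy, OpenCV 4.12 (cv2) and the standard library are available. Lean on these libraries where they do the work, as an engineer would, in place of code of your own. Each camera call takes 0.05 s, during which the arm holds its last target.

### The job

Set up the drill jig for the next hole: with a fingertip, push its sliding end stop fully home towards the drill bush, then push it away from the bush, counting the clicks, and leave it resting in the third notch (home does not count). Then push the flat bar along its channel from behind, gently, until it butts against the stop, which must stay in the third notch. Only push: do not pinch the stop's tab or lift the bar, and leave the bolt, the square and the marker where they are.

Things in the scene. Friction and masses are not known exactly. Their poses are not given: they have to be found in the camera images.
- drill_jig: Steel drill jig screwed to the bench (does not move): base plate 100 x 320 x 14 mm; origin at the middle of its underside, y along its length, z up. Channel 34.5 mm wide for the bar, between rails whose tops stand 19 mm above the bench, from y = -150 to 36 mm, under the bridge. The end stop lies on the bridge's +y side, the bar is fed from its -y side.
- bush (a point): Middle of the upper rim of the drill bush, 49 mm above the bench, in a bridge 28 mm long (along the jig's y), 92 mm wide, its top 44 mm above the bench, which crosses the jig at y = -25 mm.
- stop (a joint): Travel of the end stop along the jig's +y, m: 0 home (nearest the bush, against its end) to 0.075 (far end). It rests in the home notch at 0 and in notches at 0.015, 0.030, 0.045 (the third), 0.060, 0.075. 10 to 16 N pushes it out of a notch, either way; the push then falls to nothing, and just past half way it snaps into the next by itself; left within 6 mm of a notch it springs back into it.
- tab (a point): Point on the end stop's upright push tab, on its middle plane, 69 mm above the bench; axes the jig's. The tab is 32 mm wide across the jig and 11 mm thick along it (faces 5.5 mm either side), its top 16 mm above this point, its two black ribbed thumb plates (one a face) reach 23 mm below it. The stop's block under it: 36 mm wide, 42 mm long, top 36.5 mm above the bench. Moves with the stop.
- stop_face (a point): Middle of the end stop's nose face, which looks towards the jig's -y and which the bar's end must meet; 70 mm to the -y side of the tab. Axes as the jig's. At home it stands 10 mm beyond the bush's axis, partly under the bridge. The nose is 22 mm wide and 9 mm high.
- bar: Loose flat steel off-cut, 32 mm wide, 84 mm long, 10 mm thick, about 0.2 kg, lying in the jig's channel, its upper 5 mm above the rails; origin at the middle of its underside, y along its length and towards the stop. Slides with 1 to 2 N.
- bar_end (a point): Middle of the bar's end face that is nearer the stop.
- bar_tail (a point): Middle of the bar's other end face, the one to push. 19 mm above the bench.
- big_bolt: Rusty hexagon bolt, 74 mm high, standing on its 33 mm head; origin at its foot. Bystander.
- try_square: Engineer's square, 105 x 159 x 17 mm, lying flat; origin under its middle. Bystander.
- paint_marker: Round paint marker, 132 mm long, 19 mm thick, lying; origin under its middle. Bystander.
- home_line (a point): On top of the notched bar that runs along the jig's front (-x) side beside the stop, 32 mm above the bench: the dark line that marks the home notch. Five more lines, 15 mm apart to the +y side, mark the other notches; the stop's spring roller (level with the tab along y) clicks over the bar's seven round teeth between them.
Things that resemble listed ones, but are neither listed nor needed, are in the scene too. There is more than one size of the bar; the one meant has the size given above.

How it is judged (in metres and radians):
On the way, in this order (a step that is already met when the one before it is completed fails the run):
1. the end stop is pushed home (within 3 mm of its end nearest the bush) (value of joint stop below 0.003 m), for 0.2 s.
2. the end stop has been pushed to the third notch (45 mm from home, within 3 mm) (value of joint stop between 0.042 and 0.048 m), for 0.3 s.
3. the bar is pushed against the stop (gap under 2 mm) (y of bar_end in the frame of stop_face above -0.002 m), for 0.2 s.
At the end, for the whole second after the job is handed in: The end stop rests in the third notch from home (45 mm, within 3 mm), and the bar lies flat in the channel, at rest, its end against the stop's nose (gap under 2 mm) (all of step 2 and y of bar_end in the frame of stop_face above -0.002 m and x of bar_end in the frame of stop_face between -0.006 and 0.006 m and angle between the y axis of bar and the y axis of drill_jig, either way round below 0.1 rad and height (world z) of bar below 0.018 m and angle between bar's own z axis and vertical below 0.08 rad and linear speed of bar below 0.01 m/s and velocity of joint stop between -0.005 and 0.005 m/s); the robot touches nothing.
It fails at once if the tab is pinched: both its thumb plates pressed at once (contact force between the fingers and thumb_in above 1 N and contact force between the fingers and thumb_out above 1 N).
It fails at once if the bar is lifted out of its channel or tipped up (height (world z) of bar above 0.022 m or angle between bar's own z axis and vertical above 0.2 rad).
It fails at once if the bolt is moved (over 20 mm) or knocked over (distance of big_bolt from where it was at the start of the episode above 0.02 m or angle between big_bolt's own z axis and vertical above 0.5 rad).
It fails at once if the square is moved (over 20 mm) (distance of try_square from where it was at the start of the episode above 0.02 m).
It fails at once if the marker is moved (over 20 mm) (distance of paint_marker from where it was at the start of the episode above 0.02 m).
It also fails if it takes over 72 s, if anything falls off the work surface, if the arm or the gripper's body presses on something with over 40 N, if the wrist force passes 120 N, or if a joint passes its speed limit or range.

## Working session

There is one attempt and no reset: what is moved stays moved. The work goes in short steps, Python scripts to look and compute and a tool call to move; the robot and the scene stay as the last step left them, time stands still between calls to the robot, and variables do not carry over. Pictures are saved under pics/ and viewed, and the job is handed in when it is done.

Besides the shell and the picture viewer there is one more tool, called after "Emit:" in YAML: its name, and indented under it one key for each argument. arm_command: Moves the arm, as the interface text tells. Its arguments: {"type":"object","properties":{"steps":{"type":"array","items":{"type":"array"}},"force":{"type":"number"}},"required":["steps"]}

```bash
mkdir -p pics; ls
cat > h.py <<'E'
import numpy as np,cv2
from cell import manip
def snap(n,f):
    p,d=manip.camera(n); cv2.imwrite(f'pics/{f}.png',p[:,:,::-1]); np.savez(f'pics/{f}.npz',p=p,d=d); return p,d
def ray(n,u,v,z):
    c=manip.calibration(n);R=np.array(c['R']);t=np.array(c['t']).ravel()
    o=-R.T@t; d=R.T@np.array([(u-c['cx'])/c['fx'],(v-c['cy'])/c['fy'],1]); return o+d*(z-o[2])/d[2]
def proj(n,X):
    c=manip.calibration(n);q=np.array(c['R'])@np.array(X)+np.array(c['t']).ravel()
    return q[0]/q[2]*c['fx']+c['cx'],q[1]/q[2]*c['fy']+c['cy']
E
python3 - <<'E'
from h import *
snap('top','t0');snap('scene','s0')
print(manip.read_state())
for n in('top','scene'):
    c=manip.calibration(n);print(n,c)
E
```

```text
pics
{'clock': 0.1, 'joints': array([-1.29559127e+00,  3.00376598e-01,  1.52147542e+00, -2.46731488e-05,
        1.32068938e+00, -6.66444101e-02]), 'qd': array([-4.18853732e-05, -5.36267952e-04, -1.31772274e-03, -4.51641008e-04,
        1.73339729e-03,  1.52120806e-03]), 'effort': array([ 4.63634660e-04, -5.32648051e+01, -3.53285801e+01,  7.08997459e-02,
        2.34483078e-02, -6.33535251e-05]), 'eef_pos': array([ 184.28618748, -517.97915601,  204.98286499]), 'eef_rot': array([-3.14155332e+00,  9.48220653e-04, -1.22894072e+00]), 'wrist_force': array([-0.15191445,  0.53171099, -0.44987919]), 'moment': array([0.02155206, 0.00291474, 0.01530643]), 'finger_gap': 94.09570580416943}
top {'fx': 534.6714280547717, 'fy': 534.6714280547717, 'cx': 275.74106264767437, 'cy': 213.5856257234024, 'R': array([[ 5.07529206e-03, -9.99987120e-01,  3.60337746e-05],
       [-9.96420438e-01, -5.06023060e-03, -8.43842631e-02],
       [ 8.43833585e-02,  3.92369991e-04, -9.96433287e-01]]), 't': array([210.96803006, 590.43188943, 895.88333556])}
scene {'fx': 514.9318941538007, 'fy': 514.9318941538007, 'cx': 274.66690202091087, 'cy': 212.58128067734015, 'R': array([[-0.88402447, -0.46738834,  0.00699117],
       [-0.29175047,  0.54001178, -0.78947383],
       [ 0.36521555, -0.69995387, -0.6137444 ]]), 't': array([628.44064625, 111.00675369, 829.88960055])}
```

View pics/t0.png

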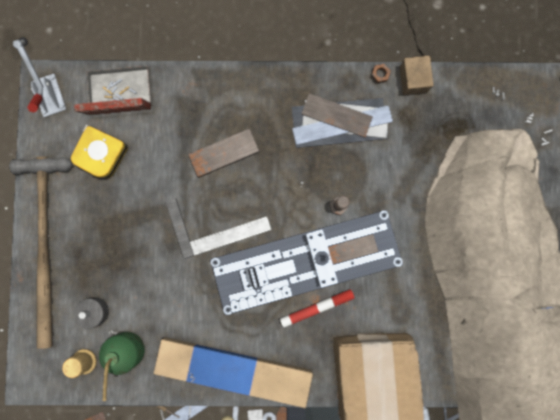

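View pics/s0.png

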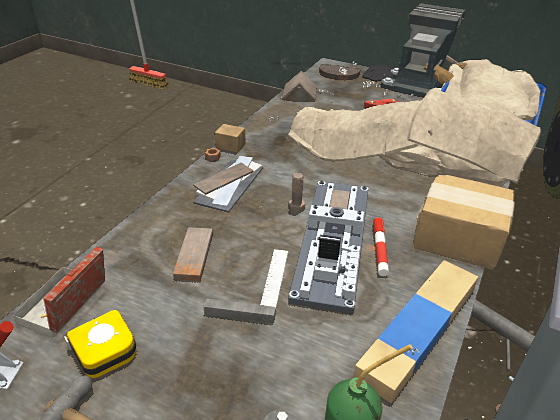

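The top view shows the jig from about (215,310) to (400,215). Its stop, at about (262,277), lies to the left (+y), and the bar is at about (352,249), right of the bridge. The bolt is at (340,205), the marker at (318,308) and the square at (220,235). I'll zoom in on the jig next.

Run:
```python
from h import *
p=np.load('pics/t0.npz')['p'];cv2.imwrite('pics/t0z.png',cv2.resize(p[195:325,200:415,::-1],None,fx=3.7,fy=3.7,interpolation=cv2.INTER_CUBIC))
p=np.load('pics/s0.npz')['p'];cv2.imwrite('pics/s0z.png',cv2.resize(p[170:320,270:400,::-1],None,fx=4,fy=4,interpolation=cv2.INTER_CUBIC))
```

```text
(no output)
```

View pics/t0z.png

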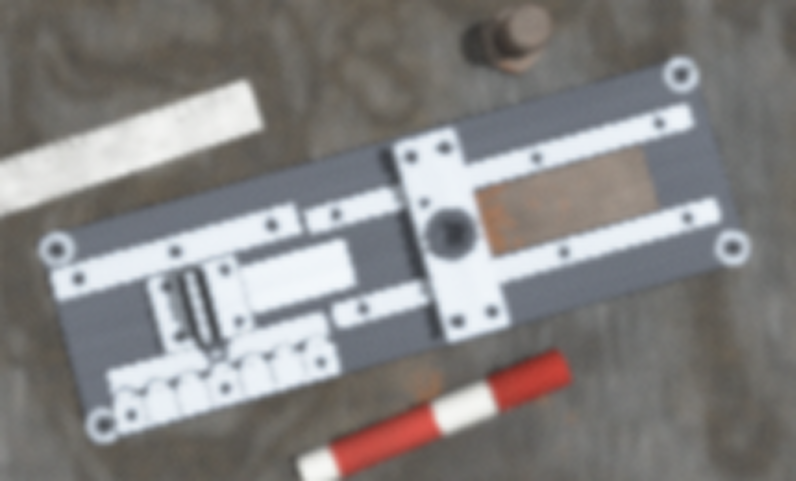

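View pics/s0z.png

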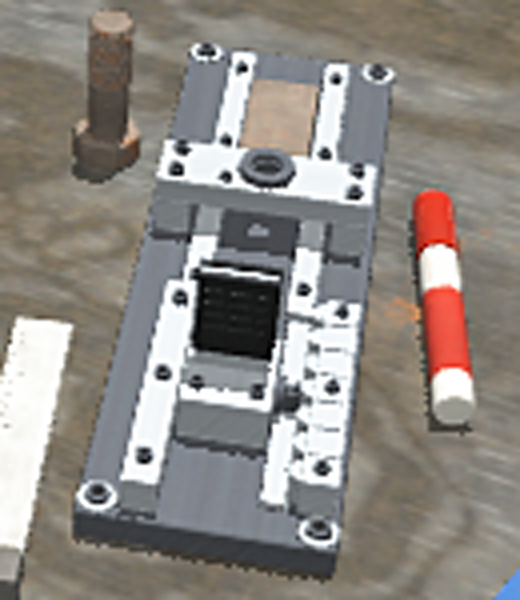

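Run:
```python
from h import *
f=lambda u,v:(200+(u+.5)/3.7-.5,195+(v+.5)/3.7-.5)
P=[ray('top',*f(*q),15)[:2] for q in[(57,248),(104,425),(681,75),(732,247)]]
for p in P:print(p)
c=np.mean(P,0);e=(P[0]+P[1]-P[2]-P[3])/2;print('c',c,np.linalg.norm(e),'yaw of y',np.degrees(np.arctan2(e[1],e[0])))
w=(P[0]+P[2]-P[1]-P[3])/2;print(np.linalg.norm(w),np.degrees(np.arctan2(w[1],w[0])))
ey=e/np.linalg.norm(e);ex=np.array([ey[1],-ey[0]])
J=lambda X:((X[:2]-c)@ex,(X[:2]-c)@ey)
print('bush',J(ray('top',*f(450,233),49)))
g=lambda u,v:(270+(u+.5)/4-.5,170+(v+.5)/4-.5)
Ps=[ray('scene',*g(*q),15)[:2] for q in[(96,492),(318,528),(205,51),(377,73)]]
for p in Ps:print('scene',p,J(p))
print('bush s',J(ray('scene',*g(267,166),49)))
# stop top: tab top edges in top view z=85
for q in[(195,268),(218,352),(181,270),(207,356)]:print('tabtop',J(ray('top',*f(*q),85)))
for q in[(348,240),(356,288),(245,262)]:print('nose',J(ray('top',*f(*q),23)))
for q in[(239,258),(255,328),(150,282),(160,352)]:print('block',J(ray('top',*f(*q),36.5)))
for q in[(636,151),(657,205),(483,188),(497,254)]:print('bar',J(ray('top',*f(*q),24)))
d=np.load('pics/t0.npz')['d']
print(np.load('pics/t0.npz')['d'].shape)
C=manip.calibration('top');R=np.array(C['R']);t=C['t']
vv,uu=np.mgrid[195:325,200:415];D=d[195:325,200:415]
X=np.stack([(uu-C['cx'])/C['fx']*D,(vv-C['cy'])/C['fy']*D,D],-1)@R-(R.T@t)
jx=(X[...,:2]-c)@ex;jy=(X[...,:2]-c)@ey;z=X[...,2]
m=(z>60)&(abs(jx)<30)
print('tab pts',m.sum(),jx[m].min(),jx[m].max(),jy[m].min(),jy[m].max(),z[m].max())
for a in range(20,320//2,6):
  pass
m=(abs(jx)<8)
o=np.argsort(jy[m]);print(np.c_[jy[m][o],z[m][o]][::12].round(0).tolist())
```

```text
[506.30235647 318.4183927 ]
[424.71086398 295.43786472]
[588.84485806  26.06564557]
[508.3671998    3.21337713]
c [507.05631958 160.78382003] 303.87192898596936 yaw of y 105.87077108321382
84.21261018306234 15.790785403856496
bush (np.float64(0.5028215096378107), np.float64(-24.06414531036767))
scene [510.26650081 317.87972395] (np.float64(46.048602706694595), np.float64(150.22967243814097))
scene [428.96061021 294.97127413] (np.float64(-38.42272472073843), np.float64(150.42907592285354))
scene [593.61675198  26.38310001] (np.float64(46.506458973836786), np.float64(-152.94904796497306))
scene [512.06984988   3.71791833] (np.float64(-38.13016663827987), np.float64(-152.44974041856767))
bush s (np.float64(3.3927917316469234), np.float64(-22.162604755482292))
tabtop (np.float64(16.3209293711718), np.float64(89.0013667762401))
tabtop (np.float64(-20.979692299271836), np.float64(89.0010599986891))
tabtop (np.float64(17.11499652618916), np.float64(95.04545109888672))
tabtop (np.float64(-21.35321790299927), np.float64(94.00797351872276))
nose (np.float64(9.549520662446628), np.float64(20.18
[... 2724 characters left out ...]
.0], [87.0, 74.0], [87.0, 77.0], [89.0, 83.0], [91.0, 85.0], [93.0, 84.0], [95.0, 86.0], [97.0, 85.0], [102.0, 36.0], [103.0, 38.0], [106.0, 37.0], [108.0, 37.0], [110.0, 38.0], [112.0, 33.0], [114.0, 34.0], [118.0, 16.0], [120.0, 14.0], [122.0, 15.0], [124.0, 14.0], [126.0, 11.0], [129.0, 14.0], [131.0, 13.0], [133.0, 12.0], [136.0, 11.0], [138.0, 16.0], [140.0, 16.0], [142.0, 13.0], [145.0, 14.0], [146.0, 15.0], [149.0, 18.0], [151.0, 13.0], [153.0, 12.0], [156.0, 13.0], [158.0, 15.0], [160.0, 13.0], [164.0, -3.0], [166.0, -1.0], [169.0, -1.0], [171.0, -4.0], [173.0, -0.0], [175.0, -1.0], [178.0, -3.0], [180.0, -3.0], [182.0, 0.0], [184.0, 4.0], [187.0, -3.0], [189.0, -4.0], [191.0, -3.0]]
```

Run:
```python
from h import *
d=np.load('pics/t0.npz')['d'];C=manip.calibration('top');R=np.array(C['R']);t=C['t']
vv,uu=np.mgrid[0:420,0:560]
X=np.stack([(uu-C['cx'])/C['fx']*d,(vv-C['cy'])/C['fy']*d,d],-1)@R-(R.T@t)
z=np.where(d>0,X[...,2],0)
for v in range(0,420,35): print(v,[int(z[v:v+35,u:u+40].max()) for u in range(0,560,40)])
for u,v in((380,370),(490,200),(560-5,210),(5,210)):print(u,v,X[v,u].round())
```

```text
0 [0, 0, 0, 0, 0, 0, 0, 0, 0, 0, 0, 0, 0, 0]
35 [83, 2, 24, 22, 2, 3, 3, 3, 4, 17, 45, 4, 3, 3]
70 [110, 92, 93, 92, 4, 3, 4, 26, 25, 18, 45, 3, 14, 4]
105 [107, 92, 91, 90, 4, 16, 18, 25, 25, 24, 4, 45, 57, 49]
140 [29, 35, 37, 33, 17, 18, 17, 18, 8, 7, 27, 71, 80, 61]
175 [24, 25, 32, 3, 20, 14, 4, 34, 77, 5, 52, 97, 103, 80]
210 [23, 23, 4, 5, 21, 10, 16, 50, 47, 28, 75, 124, 132, 107]
245 [23, 24, 3, 4, 20, 36, 87, 51, 53, 29, 85, 135, 149, 140]
280 [22, 58, 62, 4, 3, 38, 88, 45, 47, 4, 86, 155, 183, 185]
315 [22, 61, 76, 78, 34, 31, 5, 20, 90, 92, 88, 148, 182, 184]
350 [4, 61, 148, 78, 38, 34, 34, 34, 90, 93, 90, 136, 167, 170]
385 [3, 4, 166, 5, 3, 35, 35, 34, 92, 92, 90, 124, 154, 158]
380 370 [339.  49.  86.]
490 200 [ 607. -127.   96.]
555 210 [ 600. -280.    1.]
5 210 [ 676. 1152. -902.]
```

Emit:
arm_command:
  steps:
    - [0,[0,0,-1],-0.125]
    - [0,[0,0,-1],-0.125]
    - [0,[0,0,-1],-0.125]
    - [0,[0,0,0],-0.125]
    - [0,[0,0,0],-0.125]
  force: 40

```text
clock: 0.52
eef_pos: [184.4, -518.2, 235.7]
eef_rot: [3.141, -0.0, -0.598]
wrist_force: [-0.8, -0.1, -0.9]
finger_gap: 63.9
```

Emit:
arm_command:
  steps:
    - [0,[0,0,0],-0.125]
    - [0,[0,0,0],-0.125]
    - [0,[0,0,0],-0.125]
    - [0,[0,0,0],-0.125]
    - [0,[0,0,0],-0.125]

```text
clock: 0.93
eef_pos: [184.3, -518.0, 235.1]
eef_rot: [-3.141, 0.0, 0.027]
wrist_force: [0.2, -0.8, -0.0]
finger_gap: 31.1
```

Emit:
arm_command:
  steps:
    - [0,[0,0,0],-0.125]
    - [0,[0,0,0],-0.125]
    - [0,[2,-3,0],0]
    - [0,[2,-3,0],0]
    - [0,[2,-3,0],0]

```text
clock: 1.35
eef_pos: [218.0, -413.9, 234.7]
eef_rot: [-3.14, 0.0, 0.27]
wrist_force: [0.7, -0.5, 0.2]
finger_gap: 0.6
```

Emit:
arm_command:
  steps:
    - [0,[2.5,-3,0],0]
    - [0,[2.5,-3,0],0]
    - [0,[2.5,-3,0],0]
    - [0,[2.5,-3,0],0]
    - [0,[2.5,-3,0],0]

```text
clock: 1.77
eef_pos: [298.5, -235.6, 235.3]
eef_rot: [-3.142, -0.0, 0.271]
wrist_force: [0.5, -0.1, 0.6]
finger_gap: 0.4
```

Emit:
arm_command:
  steps:
    - [0,[2.3,-3.4,0],-0.006]
    - [0,[2.3,-3.4,0],0]
    - [0,[2.3,-3.4,0],0]
    - [0,[2.3,-3.4,0],0]
    - [0,[2.3,-3.4,0],0]

```text
clock: 2.18
eef_pos: [362.6, -40.5, 235.6]
eef_rot: [3.141, -0.0, 0.277]
wrist_force: [0.9, -1.1, -0.8]
finger_gap: 0.3
```

Emit:
arm_command:
  steps:
    - [0,[2.3,-3.4,0],0]
    - [0,[2.3,-3.4,0],0]
    - [0,[2.3,-3.4,0],0]
    - [0,[2.3,-3.4,0],0]
    - [0,[2.3,-3.4,0],0]

```text
clock: 2.6
eef_pos: [426.8, 154.8, 235.3]
eef_rot: [3.142, 0.0, 0.277]
wrist_force: [-0.2, 0.1, 0.8]
finger_gap: 0.7
```

Emit:
arm_command:
  steps:
    - [0,[2.3,-3.4,0],0]
    - [0,[2.3,-3.4,0],0]
    - [0,[2.3,-3.4,0],0]
    - [0,[0,0,0],0]
    - [0,[0,0,0],0]

```text
clock: 3.02
eef_pos: [465.0, 270.6, 234.2]
eef_rot: [3.141, 0.002, 0.279]
wrist_force: [0.4, -0.5, 0.5]
finger_gap: 0.3
```

Run:
```python
from h import *
print(manip.read_state());print(manip.calibration('wrist'))
snap('wrist','w1')
```

```text
{'clock': 3.0167, 'joints': array([ 4.59031755e-01,  2.53395430e-01,  1.51280153e+00, -5.67269916e-05,
        1.37751076e+00,  1.79582268e-01]), 'qd': array([-0.04466841, -0.05202572,  0.0415669 , -0.00450885,  0.00059854,
       -0.01832072]), 'effort': array([ 2.30859272e+00, -4.91479719e+01, -3.77309024e+01,  2.15955377e-01,
       -4.31531563e-02,  3.59133929e-01]), 'eef_pos': array([465.03419831, 270.64954496, 234.21146482]), 'eef_rot': array([3.14116011e+00, 2.07111802e-03, 2.79459994e-01]), 'wrist_force': array([ 0.4032874 , -0.53909149,  0.45590651]), 'moment': array([-0.0511937 , -0.11113103,  0.02649568]), 'finger_gap': 0.30624721441953073}
{'fx': 325.19226210127806, 'fy': 325.19226210127806, 'cx': 280.78931598669834, 'cy': 207.69310308467203, 'tool_from_camera': array([[ 9.99999622e-01, -1.63714618e-04,  8.53683745e-04,
         4.06687946e-01],
       [-8.12023824e-05,  9.60214247e-01,  2.79264378e-01,
        -8.12284293e+01],
       [-8.65438956e-04, -2.79264342e-01,  9.60213871e-01,
        -1.79190959e+02],
       [ 0.00000000e+00,  0.00000000e+00,  0.00000000e+00,
         1.00000000e+00]])}
```

View pics/w1.png

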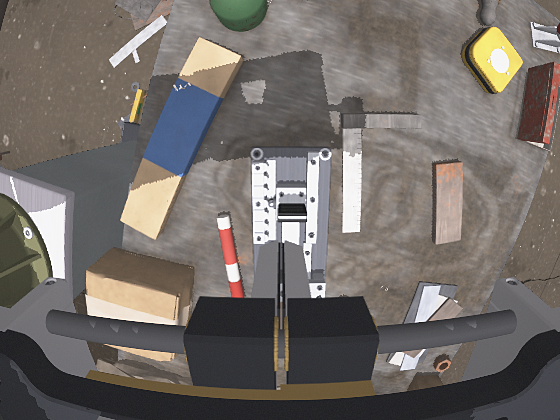

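The wrist view shows the jig with its far screws at (257,154) and (324,154), and the tab at about (292,210).

```bash
cat >> h.py <<'E'
def wray(S,u,v,z):
    c=manip.calibration('wrist');K=np.array([[c['fx'],0,c['cx']],[0,c['fy'],c['cy']],[0,0,1.]])
    n=cv2.fisheye.undistortPoints(np.array([[[u,v]]],float),K,np.zeros(4))[0,0]
    T=np.array(c['tool_from_camera']);from scipy.spatial.transform import Rotation as Ro
    R=Ro.from_euler('xyz',S['eef_rot']).as_matrix();o=R@T[:3,3]+S['eef_pos'];d=R@T[:3,:3]@np.array([n[0],n[1],1]);return o+d*(z-o[2])/d[2]
c0=np.array([508,160.8]);A=np.radians(105.85);ey=np.array([np.cos(A),np.sin(A)]);ex=np.array([ey[1],-ey[0]])
def J(X):X=np.array(X)[:2]-c0;return (X@ex).round(1),(X@ey).round(1)
E
python3 - <<'E'
from h import *
p=np.load('pics/w1.npz')['p'];cv2.imwrite('pics/w1z.png',cv2.resize(p[140:300,230:350,::-1],None,fx=3.7,fy=3.7,interpolation=cv2.INTER_CUBIC))
S=manip.read_state();print(S['clock'],J(S['eef_pos']))
for u,v,z in[(257,154,15),(324,154,15),(278,218,85),(305,218,85)]:
    X=wray(S,u,v,z);print(X,J(X))
E
```

```text
3.0667 (np.float64(-11.7), np.float64(116.3))
[427.8628548  294.26696172  15.        ] (np.float64(-40.6), np.float64(150.3))
[507.33503505 317.25529611  15.        ] (np.float64(42.1), np.float64(150.7))
[469.67856583 243.90992305  85.        ] (np.float64(-14.2), np.float64(90.4))
[497.33690595 251.7930222   85.        ] (np.float64(14.6), np.float64(90.4))
```

View pics/w1z.png

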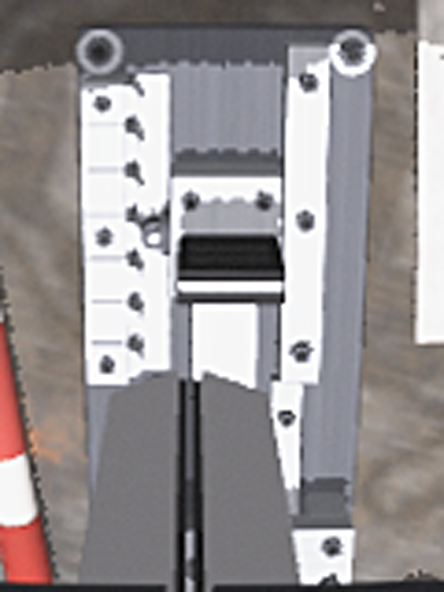

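Emit:
arm_command:
  steps:
    - [0,[0.6,-0.5,1.5],0]
    - [0,[0.6,0,2],0]
    - [0,[0,0,3],0]
    - [0,[0,0,3],0]
    - [0,[0,0,3],0]

```text
clock: 3.48
eef_pos: [475.5, 276.1, 109.8]
eef_rot: [-3.141, -0.001, 0.275]
wrist_force: [0.2, 0.2, -0.4]
finger_gap: 0.4
```

Emit:
arm_command:
  steps:
    - [0,[0,0,2.5],0]
    - [0,[0,0,2],0]
    - [0,[0,0,0.9],0]
    - [0,[0,0,0],0]
    - [0,[0,0,0],0]

```text
clock: 3.9
eef_pos: [475.9, 277.0, 57.5]
eef_rot: [-3.141, -0.001, 0.276]
wrist_force: [0.4, -0.1, 0.8]
finger_gap: 0.2
```

Run:
```python
from h import *
S=manip.read_state();print(S['clock'],S['eef_pos'],S['wrist_force'],J(S['eef_pos']))
```

```text
3.9 [475.87780344 277.04490617  57.47211818] [ 0.42062985 -0.12872262  0.75076306] (np.float64(0.8), np.float64(120.6))
```

Emit:
arm_command:
  steps:
    - [0,[0,0.4,0],0]
    - [0,[0,0.4,0],0]
    - [0,[0,0.4,0],0]
    - [0,[0,0.4,0],0]
    - [0,[0,0.4,0],0]

```text
clock: 4.32
eef_pos: [481.2, 257.8, 56.9]
eef_rot: [-3.141, -0.001, 0.277]
wrist_force: [-0.2, 0.3, -0.9]
finger_gap: 0.6
```

Emit:
arm_command:
  steps:
    - [0,[0,0.4,0],0]
    - [0,[0,0.4,0],0]
    - [0,[0,0.4,0],0]
    - [0,[0,0.4,0],0]
    - [0,[0,0.4,0],0]

```text
clock: 4.73
eef_pos: [486.4, 239.1, 56.5]
eef_rot: [-3.141, -0.0, 0.277]
wrist_force: [-0.6, 6.0, 0.7]
finger_gap: 0.9
```

Emit:
arm_command:
  steps:
    - [0,[0,0.2,0],0]
    - [0,[0,0.2,0],0]
    - [0,[0,0.2,0],0]
    - [0,[0,0.2,0],0]
    - [0,[0,0,0],0]

```text
clock: 5.15
eef_pos: [488.7, 230.8, 56.3]
eef_rot: [3.141, 0.0, 0.277]
wrist_force: [0.3, 0.8, -0.6]
finger_gap: 0.4
```

Run:
```python
from h import *
S=manip.read_state();print(S['clock'],S['eef_pos'],S['wrist_force'],J(S['eef_pos']))
snap('top','t1');snap('scene','s1')
p=np.load('pics/t1.npz')['p'];cv2.imwrite('pics/t1z.png',cv2.resize(p[195:325,200:415,::-1],None,fx=3.7,fy=3.7,interpolation=cv2.INTER_CUBIC))
p=np.load('pics/s1.npz')['p'];cv2.imwrite('pics/s1z.png',cv2.resize(p[170:320,270:400,::-1],None,fx=4,fy=4,interpolation=cv2.INTER_CUBIC))
```

```text
5.15 [488.66766869 230.84125539  56.32611008] [ 0.28793966  0.8278098  -0.60239273] (np.float64(0.5), np.float64(72.7))
```

View pics/s1z.png

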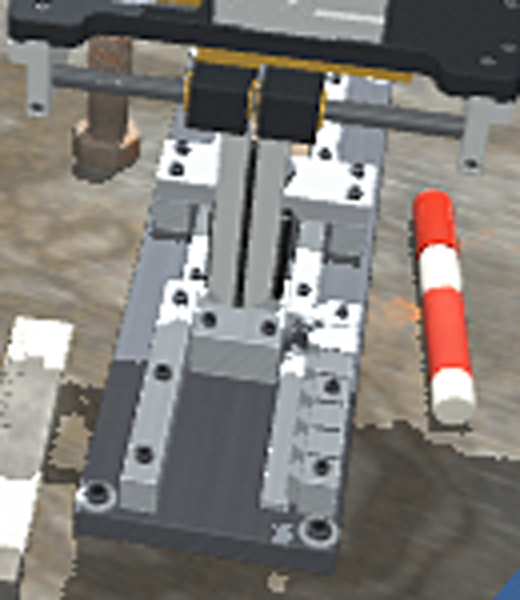

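View pics/t1z.png

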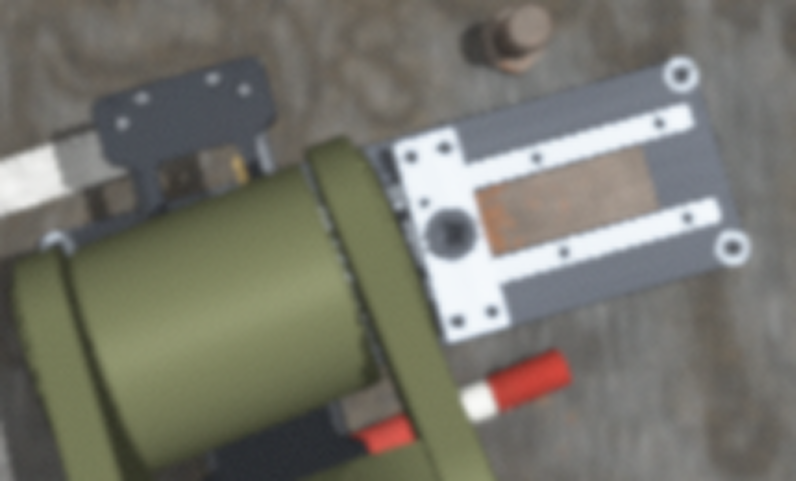

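The stop is near home, in front of the fingers. I'll keep pushing gently until it meets the end.

Emit:
arm_command:
  steps:
    - [0,[0,0.1,0],0]
    - [0,[0,0.1,0],0]
    - [0,[0,0,0],0]

```text
clock: 5.5
eef_pos: [489.2, 229.3, 56.4]
eef_rot: [3.142, 0.0, 0.277]
wrist_force: [-0.2, 0.1, 0.3]
finger_gap: 0.0
```

Emit:
arm_command:
  steps:
    - [0,[0,0.1,0],0]
    - [0,[0,0.1,0],0]
    - [0,[0,0,0],0]

```text
clock: 5.75
eef_pos: [489.4, 228.7, 56.5]
eef_rot: [-3.139, -0.0, 0.277]
wrist_force: [-2.7, 11.5, -1.0]
finger_gap: 0.4
```

Emit:
arm_command:
  steps:
    - [0,[0,0.1,0],0]
    - [0,[0,0,0],0]

```text
clock: 5.92
eef_pos: [489.4, 228.7, 56.5]
eef_rot: [-3.138, -0.0, 0.277]
wrist_force: [-5.0, 17.9, -1.4]
finger_gap: 0.6
```

Emit:
arm_command:
  steps:
    - [0,[0,0,0],0]
    - [0,[0,0,0],0]
    - [0,[0,-0.5,0],0]
    - [0,[0,-0.5,0],0]
    - [0,[0,-0.5,0],0]

```text
clock: 6.33
eef_pos: [485.8, 241.2, 56.5]
eef_rot: [3.141, 0.0, 0.277]
wrist_force: [-0.3, 0.2, 0.8]
finger_gap: 0.3
```

Emit:
arm_command:
  steps:
    - [0,[0,0,-1],0]
    - [0,[0,0,-2],0]
    - [0,[0,0,-2],0]
    - [0,[0,0,-1],0]
    - [0,[0,0,0],0]

```text
clock: 6.75
eef_pos: [486.9, 241.3, 119.1]
eef_rot: [-3.141, -0.004, 0.277]
wrist_force: [0.5, -0.3, -0.1]
finger_gap: 0.5
```

Emit:
arm_command:
  steps:
    - [0,[0,1,0],0]
    - [0,[0,1.5,0],0]
    - [0,[0,1.5,0],0]
    - [0,[0,1.2,0],0]
    - [0,[0,0,0],0]

```text
clock: 7.17
eef_pos: [500.3, 188.8, 115.5]
eef_rot: [3.141, 0.002, 0.275]
wrist_force: [0.0, 0.6, 0.3]
finger_gap: 0.4
```

Run:
```python
from h import *
S=manip.read_state();print(S['clock'],S['eef_pos'],S['wrist_force'],J(S['eef_pos']),J([489.4,228.7]))
snap('scene','s2')
p=np.load('pics/s2.npz')['p'];cv2.imwrite('pics/s2z.png',cv2.resize(p[170:320,270:400,::-1],None,fx=4,fy=4,interpolation=cv2.INTER_CUBIC))
```

```text
7.1667 [500.26632157 188.75599904 115.47357798] [0.00200142 0.63467213 0.26318603] (np.float64(0.2), np.float64(29.0)) (np.float64(0.7), np.float64(70.4))
```

View pics/s2z.png

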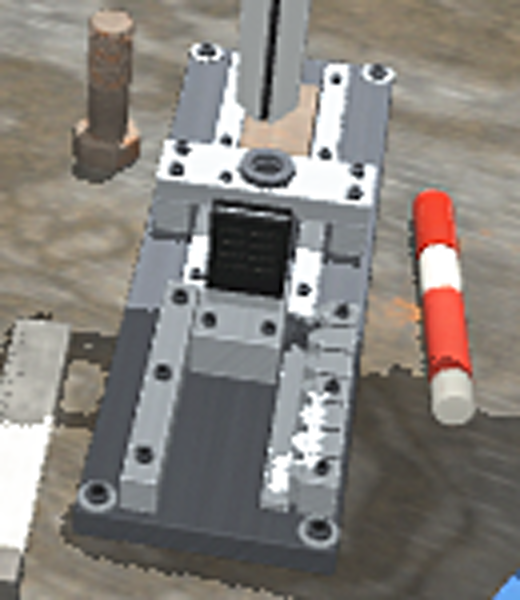

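The stop stands home, with the fingers above and on the bridge side of the tab. Next I'll lower them there.

Emit:
arm_command:
  steps:
    - [0,[0,0,1.5],0]
    - [0,[0,0,2],0]
    - [0,[0,0,1.8],0]
    - [0,[0,0,0.5],0]
    - [0,[0,0,0],0]

```text
clock: 7.63
eef_pos: [499.2, 191.1, 57.1]
eef_rot: [-3.142, 0.003, 0.277]
wrist_force: [1.2, 0.6, 0.3]
finger_gap: 0.4
```

Emit:
arm_command:
  steps:
    - [0,[0,-0.3,0],0]
    - [0,[0,-0.3,0],0]
    - [0,[0,-0.3,0],0]
    - [0,[0,-0.2,0],0]
    - [0,[0,0,0],0]

```text
clock: 8.05
eef_pos: [497.6, 201.7, 59.4]
eef_rot: [3.141, -0.002, 0.277]
wrist_force: [0.6, -3.7, 2.3]
finger_gap: 0.1
```

```bash
cat > st.py <<'E'
from h import *
S=manip.read_state();print(S['clock'],S['eef_pos'].round(1),S['wrist_force'].round(1),'F along ey',(S['wrist_force'][:2]@ey).round(1),J(S['eef_pos']))
E
python3 st.py
```

```text
8.05 [497.6 201.7  59.4] [ 0.6 -3.7  2.3] F along ey -3.7 (np.float64(1.1), np.float64(42.2))
```

Emit:
arm_command:
  steps:
    - [0,[0,-0.1,0],0]
    - [0,[0,-0.1,0],0]
    - [0,[0,-0.1,0],0]
    - [0,[0,-0.1,0],0]
    - [0,[0,-0.1,0],0]

```text
clock: 8.47
eef_pos: [496.1, 206.5, 59.1]
eef_rot: [3.141, -0.001, 0.277]
wrist_force: [1.0, -2.3, 1.0]
finger_gap: 0.4
```

Emit:
arm_command:
  steps:
    - [0,[0,-0.1,0],0]
    - [0,[0,-0.1,0],0]
    - [0,[0,-0.1,0],0]
    - [0,[0,0,0],0]
    - [0,[0,0,0],0]

```text
clock: 8.88
eef_pos: [494.7, 209.4, 58.3]
eef_rot: [-3.141, 0.0, 0.277]
wrist_force: [-0.3, -0.2, -0.2]
finger_gap: 0.5
```

```bash
python3 st.py
```

```text
8.8833 [494.7 209.4  58.3] [-0.3 -0.2 -0.2] F along ey -0.2 (np.float64(0.5), np.float64(50.4))
```

First click. The force has fallen to zero at about 8 mm. On to the next notch.

Emit:
arm_command:
  steps:
    - [0,[0,-0.2,0],0]
    - [0,[0,-0.2,0],0]
    - [0,[0,-0.2,0],0]
    - [0,[0,-0.1,0],0]
    - [0,[0,-0.1,0],0]

```text
clock: 9.3
eef_pos: [492.9, 216.3, 58.4]
eef_rot: [3.14, 0.0, 0.277]
wrist_force: [1.9, -6.5, 0.5]
finger_gap: 0.3
```

Emit:
arm_command:
  steps:
    - [0,[0,-0.1,0],0]
    - [0,[0,-0.1,0],0]
    - [0,[0,-0.1,0],0]
    - [0,[0,-0.1,0],0]
    - [0,[0,0,0],0]

```text
clock: 9.72
eef_pos: [491.6, 221.0, 58.4]
eef_rot: [-3.142, -0.0, 0.277]
wrist_force: [-0.1, -1.4, -0.1]
finger_gap: 0.5
```

Emit:
arm_command:
  steps:
    - [0,[0,-0.1,0],0]
    - [0,[0,-0.1,0],0]
    - [0,[0,-0.1,0],0]
    - [0,[0,0,0],0]
    - [0,[0,0,0],0]

```text
clock: 10.13
eef_pos: [490.8, 223.9, 58.5]
eef_rot: [-3.141, -0.0, 0.277]
wrist_force: [0.1, 0.1, 0.1]
finger_gap: 0.9
```

```bash
python3 st.py
```

```text
10.1333 [490.8 223.9  58.5] [0.1 0.1 0.1] F along ey 0.1 (np.float64(0.6), np.float64(65.4))
```

Second click, at 65.4, which fits a 15 mm pitch. I'll do the same for the third.

Emit:
arm_command:
  steps:
    - [0,[0,-0.2,0],0]
    - [0,[0,-0.2,0],0]
    - [0,[0,-0.2,0],0]
    - [0,[0,-0.1,0],0]
    - [0,[0,-0.1,0],0]

```text
clock: 10.55
eef_pos: [488.8, 230.8, 58.5]
eef_rot: [3.14, 0.0, 0.277]
wrist_force: [0.7, -6.6, 1.1]
finger_gap: 0.4
```

Emit:
arm_command:
  steps:
    - [0,[0,-0.1,0],0]
    - [0,[0,-0.1,0],0]
    - [0,[0,-0.1,0],0]
    - [0,[0,-0.1,0],0]
    - [0,[0,0,0],0]

```text
clock: 10.97
eef_pos: [487.5, 235.4, 58.5]
eef_rot: [-3.141, -0.0, 0.277]
wrist_force: [0.8, -0.8, -0.4]
finger_gap: 0.7
```

Emit:
arm_command:
  steps:
    - [0,[0,-0.1,0],0]
    - [0,[0,-0.1,0],0]
    - [0,[0,-0.1,0],0]
    - [0,[0,0,0],0]
    - [0,[0,0,0],0]

```text
clock: 11.38
eef_pos: [486.6, 238.3, 58.4]
eef_rot: [-3.141, 0.0, 0.277]
wrist_force: [-1.0, 0.6, -0.9]
finger_gap: 0.4
```

```bash
python3 st.py
```

```text
11.3833 [486.6 238.3  58.4] [-1.   0.6 -0.9] F along ey 0.9 (np.float64(0.6), np.float64(80.4))
```

Third click, with no force left on the finger. I'll back off, lift, and look.

Emit:
arm_command:
  steps:
    - [0,[0,1,0],0]
    - [0,[0,1,0],0]
    - [0,[0,0.5,-1.5],0]
    - [0,[0,0,-3],0]
    - [0,[0,0,-3],0]

```text
clock: 11.8
eef_pos: [493.3, 212.5, 133.7]
eef_rot: [3.141, 0.002, 0.276]
wrist_force: [0.7, 0.5, 0.6]
finger_gap: 0.5
```

Emit:
arm_command:
  steps:
    - [0,[0,3,-1],0]
    - [0,[0,3,0],0]
    - [0,[0,3,0],0]
    - [0,[0,3,0],0]
    - [0,[0,3,0],0]

```text
clock: 12.22
eef_pos: [534.7, 67.3, 143.6]
eef_rot: [3.141, -0.0, 0.276]
wrist_force: [-0.5, 0.5, 0.6]
finger_gap: 0.5
```

Emit:
arm_command:
  steps:
    - [0,[0,3,0],0]
    - [0,[0,2,0],0]
    - [0,[0,0,0],0]
    - [0,[0,0,0],0]
    - [0,[0,0,0],0]

```text
clock: 12.63
eef_pos: [548.0, 21.6, 143.4]
eef_rot: [-3.141, 0.0, 0.277]
wrist_force: [-0.1, -0.2, 0.2]
finger_gap: 0.2
```

```bash
python3 st.py
python3 - <<'E'
from h import *
snap('scene','s3');snap('top','t3');snap('wrist','w3')
p=np.load('pics/s3.npz')['p'];cv2.imwrite('pics/s3z.png',cv2.resize(p[170:320,270:400,::-1],None,fx=4,fy=4,interpolation=cv2.INTER_CUBIC))
p=np.load('pics/t3.npz')['p'];cv2.imwrite('pics/t3z.png',cv2.resize(p[195:325,200:415,::-1],None,fx=3.7,fy=3.7,interpolation=cv2.INTER_CUBIC))
E
```

```text
12.6333 [548.   21.6 143.4] [-0.1 -0.2  0.2] F along ey -0.2 (np.float64(0.5), np.float64(-144.8))
```

View pics/s3z.png

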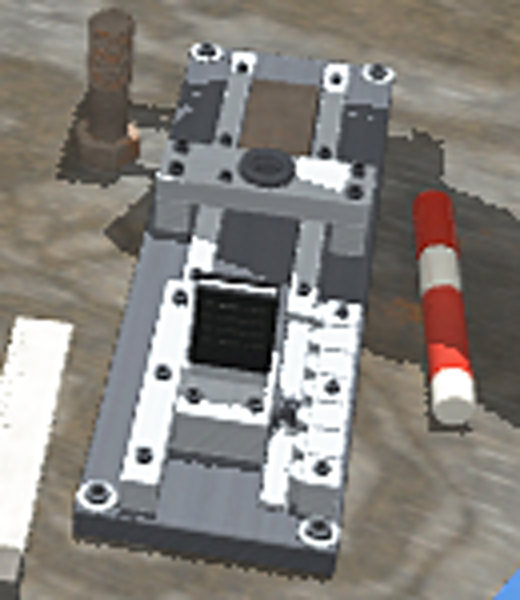

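View pics/t3z.png

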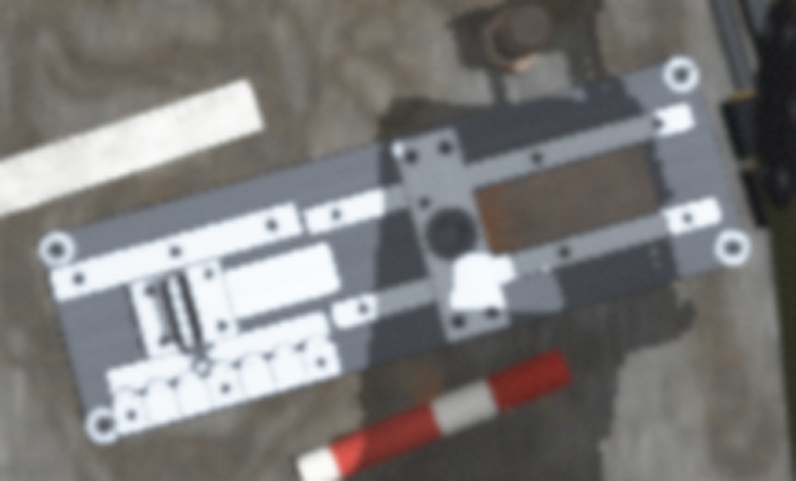

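View pics/w3.png

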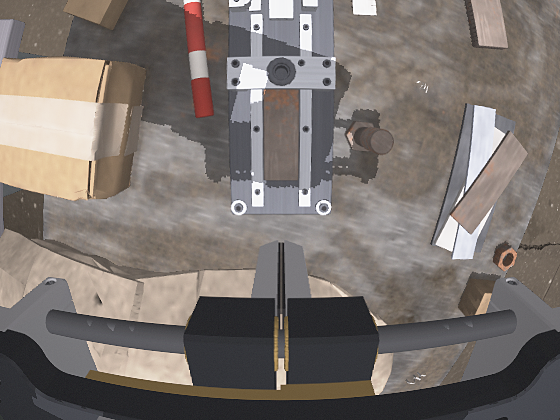

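The top view shows the nose end at about (337,265) and the tab at about (182,310), some 15 px further out than at the start. The wrist view shows the bar's tail edge at about (267..299,180). I'll turn these into jig positions.

Run:
```python
from h import *
f=lambda u,v:(200+(u+.5)/3.7-.5,195+(v+.5)/3.7-.5)
for q in[(334,245),(341,292)]:print('nose',J(ray('top',*f(*q),23)))
for q in[(178,272),(202,350),(166,278),(192,356)]:print('tabtop',J(ray('top',*f(*q),85)))
d=np.load('pics/t3.npz')['d'];C=manip.calibration('top');R=np.array(C['R']);t=C['t']
vv,uu=np.mgrid[195:325,200:415];D=d[195:325,200:415]
X=np.stack([(uu-C['cx'])/C['fx']*D,(vv-C['cy'])/C['fy']*D,D],-1)@R-(R.T@t)
jx=(X[...,:2]-c0)@ex;jy=(X[...,:2]-c0)@ey;z=X[...,2];m=(z>75)&(abs(jx)<12)&(jy>50)&(jy<130)
print('tab',np.percentile(jy[m],[2,50,98]))
m=(abs(jx)<5)&(jy>15)&(jy<60);o=np.argsort(jy[m]);print(np.c_[jy[m][o],z[m][o]][::5].round(0).tolist()[:16])
S=manip.read_state()
for u,v,z in[(239,208,15),(323,208,15),(267,180,24),(299,180,24),(283,66,49)]:print(J(wray(S,u,v,z)))
p=np.load('pics/w3.npz')['p'];cv2.imwrite('pics/w3z.png',cv2.resize(p[0:220,220:350,::-1],None,fx=2.7,fy=2.7,interpolation=cv2.INTER_CUBIC))
```

```text
nose (np.float64(8.1), np.float64(27.3))
nose (np.float64(-13.5), np.float64(30.0))
tabtop (np.float64(15.7), np.float64(96.8))
tabtop (np.float64(-19.3), np.float64(95.6))
tabtop (np.float64(14.6), np.float64(102.4))
tabtop (np.float64(-20.6), np.float64(100.5))
tab [ 94.79454703 100.193031   106.26789016]
[[15.0, 16.0], [17.0, 14.0], [18.0, 16.0], [20.0, 14.0], [21.0, 10.0], [22.0, 14.0], [24.0, 14.0], [26.0, 15.0], [27.0, 17.0], [28.0, 13.0], [30.0, 13.0], [32.0, 23.0], [33.0, 21.0], [34.0, 21.0], [36.0, 23.0], [37.0, 21.0]]
(np.float64(-40.0), np.float64(-152.7))
(np.float64(43.3), np.float64(-152.6))
(np.float64(-11.6), np.float64(-122.7))
(np.float64(18.4), np.float64(-122.7))
(np.float64(3.0), np.float64(-20.7))
```

View pics/w3z.png

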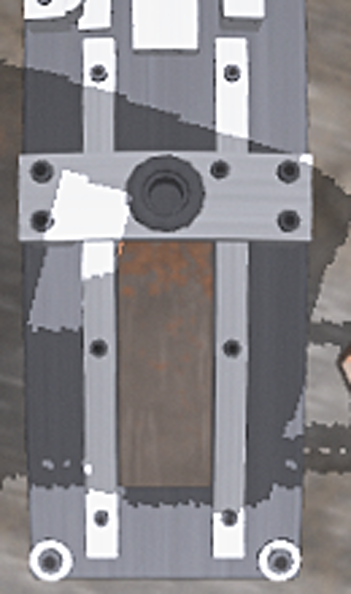

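Run:
```python
from h import *
d=np.load('pics/t0.npz')['d'];C=manip.calibration('top');R=np.array(C['R']);t=C['t']
vv,uu=np.mgrid[0:420,0:560]
X=np.stack([(uu-C['cx'])/C['fx']*d,(vv-C['cy'])/C['fy']*d,d],-1)@R-(R.T@t)
jx=(X[...,:2]-c0)@ex;jy=(X[...,:2]-c0)@ey;z=X[...,2]
for a in range(-280,-100,20):
  print(a,[int(np.max(z[(jy>a)&(jy<=a+20)&(jx>b)&(jx<=b+40)&(d>0)],initial=-9)) for b in range(-240,140,40)])
```

```text
-280 [169, 180, 185, 156, 144, 130, 98, 75, 37, 4]
-260 [170, 179, 184, 156, 142, 122, 92, 61, 26, 4]
-240 [161, 169, 173, 159, 131, 113, 80, 39, 5, 3]
-220 [149, 152, 158, 154, 115, 89, 55, 3, 3, 4]
-200 [133, 134, 135, 135, 92, 66, 3, 4, 4, 3]
-180 [111, 111, 113, 4, 4, 4, 3, 2, 4, 3]
-160 [6, 4, 5, 3, 20, 22, 23, 21, 4, 3]
-140 [84, 86, 58, 3, 18, 26, 25, 17, 4, 3]
-120 [88, 89, 80, 4, 16, 29, 27, 16, 3, 3]
```

I'll move 7 mm towards the bar first, so the gripper body stays clear of the cloth, and then descend.

Emit:
arm_command:
  steps:
    - [0,[0.1,-0.7,0],0]
    - [0,[0,0,2],0]
    - [0,[0,0,3],0]
    - [0,[0,0,3],0]
    - [0,[0,0,2.5],0]

```text
clock: 13.2
eef_pos: [546.6, 29.7, 36.8]
eef_rot: [-3.141, 0.001, 0.278]
wrist_force: [0.3, 0.5, 0.4]
finger_gap: 0.8
```

Emit:
arm_command:
  steps:
    - [0,[0,0,1],0]
    - [0,[0,0,0.5],0]
    - [0,[0,0,0.3],0]
    - [0,[0,0,0],0]
    - [0,[0,0,0],0]

```text
clock: 13.62
eef_pos: [548.0, 28.8, 21.7]
eef_rot: [3.141, -0.002, 0.277]
wrist_force: [0.4, 0.8, 0.4]
finger_gap: 0.7
```

```bash
python3 st.py
python3 - <<'E'
from h import *
snap('wrist','w4')
p=np.load('pics/w4.npz')['p'];cv2.imwrite('pics/w4z.png',cv2.resize(p[60:300,180:380,::-1],None,fx=2.5,fy=2.5,interpolation=cv2.INTER_CUBIC))
E
```

```text
13.6167 [548.   28.8  21.7] [0.4 0.8 0.4] F along ey 0.6 (np.float64(2.4), np.float64(-137.9))
```

View pics/w4z.png

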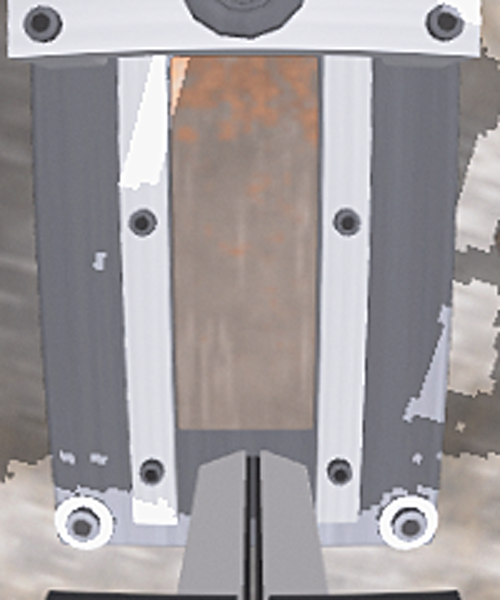

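Emit:
arm_command:
  steps:
    - [0,[-0.1,0,0.15],0]
    - [0,[0,0,0.15],0]
    - [0,[0,-0.3,0],0]
    - [0,[0,-0.3,0],0]
    - [0,[0,-0.3,0],0]

```text
clock: 14.08
eef_pos: [543.8, 37.3, 17.5]
eef_rot: [3.141, -0.0, 0.277]
wrist_force: [1.1, -1.3, -0.9]
finger_gap: 0.5
```

Emit:
arm_command:
  steps:
    - [0,[0,-0.3,0],0]
    - [0,[0,-0.3,0],0]
    - [0,[0,-0.3,0],0]
    - [0,[0,-0.3,0],0]
    - [0,[0,-0.3,0],0]

```text
clock: 14.5
eef_pos: [539.7, 51.8, 17.5]
eef_rot: [3.141, -0.0, 0.277]
wrist_force: [0.3, -1.6, 0.7]
finger_gap: 0.2
```

Emit:
arm_command:
  steps:
    - [0,[0,-0.3,0],0]
    - [0,[0,-0.3,0],0]
    - [0,[0,-0.3,0],0]
    - [0,[0,-0.3,0],0]
    - [0,[0,-0.3,0],0]

```text
clock: 14.92
eef_pos: [535.6, 66.2, 17.5]
eef_rot: [3.142, -0.0, 0.277]
wrist_force: [1.3, -1.9, 1.5]
finger_gap: 0.6
```

```bash
python3 st.py
```

```text
14.9167 [535.6  66.2  17.5] [ 1.3 -1.9  1.5] F along ey -2.2 (np.float64(0.7), np.float64(-98.6))
```

Emit:
arm_command:
  steps:
    - [0,[0,-0.3,0],0]
    - [0,[0,-0.3,0],0]
    - [0,[0,-0.3,0],0]
    - [0,[0,-0.3,0],0]
    - [0,[0,-0.3,0],0]

```text
clock: 15.33
eef_pos: [531.5, 80.6, 17.4]
eef_rot: [-3.142, 0.0, 0.277]
wrist_force: [-0.4, -1.4, 1.4]
finger_gap: 0.6
```

Emit:
arm_command:
  steps:
    - [0,[0,-0.3,0],0]
    - [0,[0,-0.3,0],0]
    - [0,[0,-0.2,0],0]
    - [0,[0,-0.2,0],0]
    - [0,[0,-0.1,0],0]

```text
clock: 15.75
eef_pos: [528.5, 91.2, 17.4]
eef_rot: [-3.142, 0.0, 0.277]
wrist_force: [0.4, -1.5, 2.4]
finger_gap: 0.2
```

Emit:
arm_command:
  steps:
    - [0,[0,-0.1,0],0]
    - [0,[0,-0.1,0],0]
    - [0,[0,0,0],0]

```text
clock: 16.0
eef_pos: [527.9, 93.0, 17.4]
eef_rot: [-3.141, 0.0, 0.277]
wrist_force: [-0.3, -0.2, 0.2]
finger_gap: 0.6
```

```bash
python3 st.py
```

```text
16.0 [527.9  93.   17.4] [-0.3 -0.2  0.2] F along ey -0.1 (np.float64(0.6), np.float64(-70.7))
```

Emit:
arm_command:
  steps:
    - [0,[0,-0.1,0],0]
    - [0,[0,-0.1,0],0]
    - [0,[0,-0.1,0],0]
    - [0,[0,-0.1,0],0]

```text
clock: 16.33
eef_pos: [526.8, 96.7, 17.4]
eef_rot: [-3.142, 0.0, 0.277]
wrist_force: [0.4, -1.5, -0.2]
finger_gap: 0.4
```

Emit:
arm_command:
  steps:
    - [0,[0,-0.1,0],0]
    - [0,[0,-0.05,0],0]
    - [0,[0,-0.05,0],0]

```text
clock: 16.58
eef_pos: [526.3, 98.7, 17.4]
eef_rot: [-3.142, 0.0, 0.277]
wrist_force: [0.4, -0.9, -0.7]
finger_gap: 0.1
```

```bash
python3 st.py
```

```text
16.5833 [526.3  98.7  17.4] [ 0.4 -0.9 -0.7] F along ey -1.0 (np.float64(0.6), np.float64(-64.7))
```

Emit:
arm_command:
  steps:
    - [0,[0,-0.05,0],0]
    - [0,[0,-0.05,0],0]
    - [0,[0,0,0],0]

```text
clock: 16.83
eef_pos: [526.0, 99.5, 17.4]
eef_rot: [3.141, 0.0, 0.277]
wrist_force: [0.3, -1.3, -0.6]
finger_gap: 0.5
```

Emit:
arm_command:
  steps:
    - [0,[0,-0.05,0],0]
    - [0,[0,-0.05,0],0]
    - [0,[0,0,0],0]

```text
clock: 17.08
eef_pos: [526.1, 99.9, 17.5]
eef_rot: [3.14, -0.0, 0.277]
wrist_force: [2.9, -7.5, -0.5]
finger_gap: 0.5
```

```bash
python3 st.py
```

```text
17.0833 [526.1  99.9  17.5] [ 2.9 -7.5 -0.5] F along ey -8.0 (np.float64(0.7), np.float64(-63.6))
```

Firm contact at 8 N, about where I expected the stop. I'll back off, rise clear, and check.

Emit:
arm_command:
  steps:
    - [0,[0,0,0],0]
    - [0,[0,0.1,0],0]
    - [0,[0,0.3,0],0]
    - [0,[0,0.8,0],0]
    - [0,[0,1,0],0]

```text
clock: 17.5
eef_pos: [531.9, 79.1, 17.4]
eef_rot: [-3.141, 0.0, 0.278]
wrist_force: [-0.4, -0.6, -0.5]
finger_gap: 0.5
```

Emit:
arm_command:
  steps:
    - [0,[0,0.5,-2],0]
    - [0,[0,1,-3],0]
    - [0,[0,2,-3.5],0]
    - [0,[0,2,-3],0]
    - [0,[0,2,-1],0]

```text
clock: 17.92
eef_pos: [554.0, 5.6, 147.2]
eef_rot: [3.14, -0.006, 0.277]
wrist_force: [0.7, -1.3, -0.1]
finger_gap: 0.5
```

Emit:
arm_command:
  steps:
    - [0,[0,1,0],0]
    - [0,[0,0,0],0]
    - [0,[0,0,0],0]

```text
clock: 18.17
eef_pos: [554.4, -2.6, 140.8]
eef_rot: [-3.141, 0.002, 0.276]
wrist_force: [-0.2, 0.3, -0.5]
finger_gap: 0.3
```

```bash
python3 st.py
python3 - <<'E'
from h import *
snap('scene','s5');snap('top','t5');snap('wrist','w5')
p=np.load('pics/s5.npz')['p'];cv2.imwrite('pics/s5z.png',cv2.resize(p[170:320,270:400,::-1],None,fx=4,fy=4,interpolation=cv2.INTER_CUBIC))
p=np.load('pics/t5.npz')['p'];cv2.imwrite('pics/t5z.png',cv2.resize(p[195:325,200:415,::-1],None,fx=3.7,fy=3.7,interpolation=cv2.INTER_CUBIC))
p=np.load('pics/w5.npz')['p'];cv2.imwrite('pics/w5z.png',cv2.resize(p[0:220,220:350,::-1],None,fx=2.7,fy=2.7,interpolation=cv2.INTER_CUBIC))
E
```

```text
18.1667 [554.4  -2.6 140.8] [-0.2  0.3 -0.5] F along ey 0.3 (np.float64(-0.0), np.float64(-169.8))
```

View pics/s5z.png

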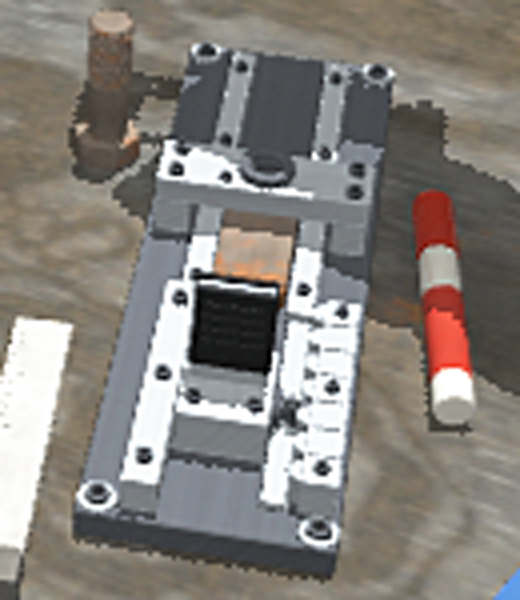

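View pics/t5z.png

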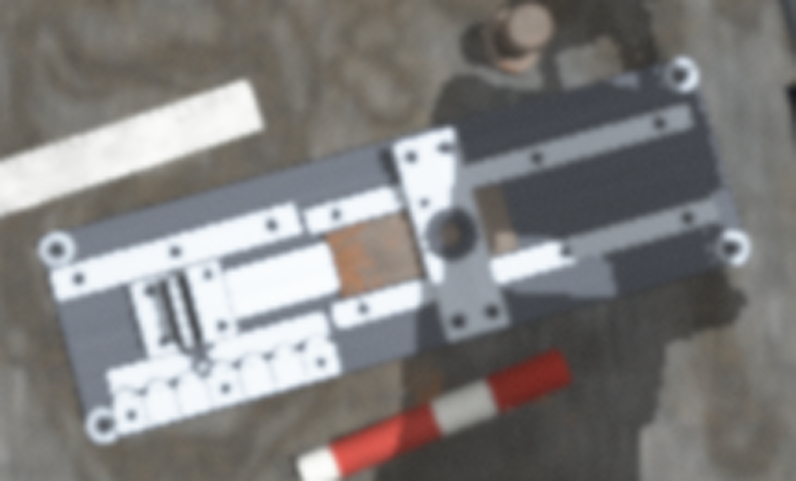

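View pics/w5z.png

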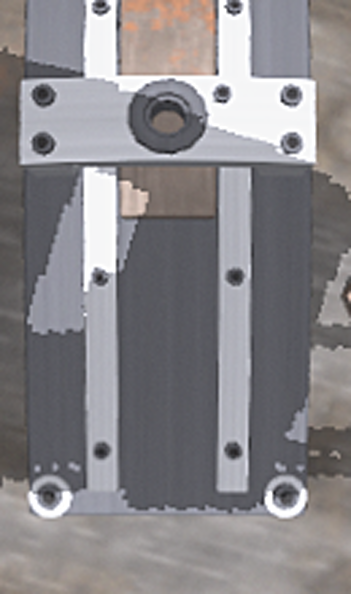

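The bar's end meets the nose at crop (335,265) with no dark gap, and the tab is where it was. A brightness profile across the joint and an image shift check will confirm.

Run:
```python
from h import *
a=np.load('pics/t3.npz')['p'];b=np.load('pics/t5.npz')['p']
for k in(-4,0,4):
  print([tuple(int(x) for x in b[int(round(195+(262+(jy-30)*0+k*2.5)/3.7)) ,u]) for jy in[30] for u in range(286,300)])
print('tab diff',np.abs(a[262:292,235:262].astype(int)-b[262:292,235:262]).mean())
A=cv2.cvtColor(a,cv2.COLOR_RGB2GRAY)[265:290,233:265].astype(np.float32);B=cv2.cvtColor(b,cv2.COLOR_RGB2GRAY)[265:290,233:265].astype(np.float32)
print(cv2.phaseCorrelate(A,B))
S=manip.read_state();print(J(wray(S,220+168/2.7,216/2.7,24)))
```

```text
[(249, 251, 253), (246, 249, 251), (232, 235, 239), (194, 188, 187), (164, 141, 129), (158, 125, 104), (164, 126, 100), (170, 128, 100), (172, 131, 103), (173, 132, 107), (171, 133, 109), (166, 133, 113), (158, 133, 117), (153, 135, 124)]
[(248, 251, 253), (248, 251, 253), (243, 247, 250), (224, 226, 230), (187, 172, 169), (168, 135, 117), (166, 125, 99), (166, 125, 99), (167, 128, 102), (168, 130, 106), (168, 134, 113), (167, 137, 118), (166, 138, 121), (166, 137, 119)]
[(249, 252, 253), (249, 252, 253), (249, 251, 253), (244, 247, 250), (221, 223, 227), (184, 167, 161), (173, 138, 118), (174, 131, 104), (174, 130, 102), (170, 129, 102), (166, 129, 106), (161, 132, 113), (159, 137, 124), (152, 136, 125)]
tab diff 2.5419753086419754
((-0.05455977124026745, 0.46020691807288117), 1.0253850967437028)
(np.float64(1.9), np.float64(-54.9))
```

```bash
python3 -c "
from cell import manip
print(manip.sign_off(), manip.read_state()['clock'])"
```

```text
the job is handed in; nothing more can be done
the job is handed in; nothing more can be done
```

The end stop is in the third notch and the bar is butted against its nose. I handed the job in at about 18 s; no verdict was reported.

- **Stop:** I pushed it home with the shut fingertips until the force rose to 18 N at the end. From the other side I then pushed it away through three clicks, each 15.0 mm apart.
- **Bar:** I pushed its tail until it met the stop, where the force rose to about 8 N, below the 10 N that would shift the stop. Then I drew back clear of everything.
- **Last checks:**
  - Before the bar push, the tab stood at about y = 100 mm in the jig frame, which is 45 mm of travel.
  - Afterwards its picture had shifted by under half a pixel, which I put down to changed shadows.
  - No gap shows between the bar and the nose.
  - The bar's tail measured about -55 mm, against an expected -54 mm, within the camera calibration.
  - The bolt, the square and the marker look unmoved.
- **Disagreement:** the cameras differed by 2–4 mm on the jig's sideways position. The wrist view settled it before I pushed the bar.

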